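Refill a rotary seasoning rack and close it

TASK

Put the washed seasoning boxes that lie on the worktop back into the rotary rack, each into a bay of its own: through the cover's opening, hook the box's tongue under the hub's lip, then swing the box down until it lies flat behind the bay's curb; turn the rack by its knob to bring empty bays to the opening. When all the boxes are in, turn the rack until its shutter closes the opening, and leave the mug and the bowl where they stand.

Things in the scene. Friction and masses are not known exactly. Their poses are not given: they have to be found in the camera images.
- rack: Rotary seasoning rack, 334 mm across, fixed: grey round base, clear cover (top at z 100 mm) that is open at the front over 74 degrees, in wall and roof alike; only there can a box go in. Origin: on the turntable's axis at worktop height. The opening faces the body's -x; a box goes in along the body's +x, tongue first.
- turntable (a joint): Turntable angle, rad, anticlockwise from above, endless; 0 = shutter at the opening (closed). Bay k is at the opening at -k x 1.2566 rad (72 degrees), whole turns aside. Five index positions 72 degrees apart; let go, it pulls itself into the nearest (within a degree or two). Takes about 0.25 N m to turn.
- knob (a point): Mid-height (z 127 mm) of the round fluted knob on the turntable's axis, by which it is turned: 45 mm diameter, from z 108 to 146 mm, gripped from above. The cover's roof round it reaches up to z 100 mm.
- shutter (a point): Middle of the white curved shutter wall on the turntable, 153 mm from the axis, z 60 mm. The shutter (wall and roof) fills the fifth sector of the turntable and closes the cover's opening.
- opening (a point): Middle of the cover's opening, 153 mm from the axis, z 60 mm, fixed to the rack.
- bay_1 (a point): Bay 1: point on the turntable's floor (z 30 mm) where a seated box's origin lies, 106 mm from the axis; x axis points to the hub. Hub: column of 42 mm radius with an overhanging round lip of 58 mm radius; the gap under the lip is 12 mm high, the lip's edge ends 21 mm above the floor.
- bay_2 (a point): Bay 2, same shape as bay 1. Each bay's outer end has a curb 7.5 mm high whose inner face is 149 mm from the axis (a seated box's outer face is 146 mm from it).
- bay_3 (a point): Bay 3, same shape. Each bay has two low side guides, 10 mm high, from 102 to 146 mm from the axis, flaring from 64 mm apart at the floor to 70 mm at their tops.
- bay_4 (a point): Bay 4, same shape. All bays are empty at the start; bays 1 to 4 follow the shutter anticlockwise seen from above, 72 degrees apart.
- box_1: Seasoning box: closed white box with grey lid, 80 mm long (x), 60 wide (y; lid 62), 36 high, about 0.22 kg. Origin: centre of its underside, z up, x toward the tongue. Grip fin on the lid: along x, 46 mm long, 12 mm thick (y), from z 36 to 60 mm, centred over the origin. May be absent.
- box_2: Seasoning box like box_1. Tongue at the foot of the +x end of each box: 36 mm wide, 5 mm thick, tip at x = 62 mm; it rises 12 degrees outward, tip's top 10.5 mm above the underside. Tilt the box 12 to 18 degrees (tongue end down) to pass it under the lip. May be absent.
- box_3: Seasoning box like box_1 and box_2. The boxes are alike and any box may go into any bay. May be absent.
- box_4: Seasoning box like box_1 and box_2. The boxes are alike and any box may go into any bay. May be absent.
- bowl: Bystander: small porcelain bowl, 128 mm across, 64 mm high. Origin: centre of its underside.
- mug: Bystander: yellow mug, 78 mm body, 102 mm high, with a handle. Origin: on its underside.

How it is judged:
By the outcome, as a careful person would: the job done as asked, in the order asked, and still so for the second after the job is handed in, with the robot touching nothing.
Of box_1, box_2, box_3, box_4 only 3 to 4 are there at a start; the rules pass over those that are not, and their reading is None.
At some moment in a run one of box_1, box_2, box_3, box_4 may be knocked a few centimetres aside while the robot is not near it.
It also fails if it takes over 210 s, if anything falls off the work surface, if the arm or the gripper's body presses on something with over 40 N, if the wrist force passes 120 N, or if a joint passes its speed limit or range.

ROBOT

A 6-joint arm with a two-finger parallel gripper is mounted at the origin on a cart in front of the work surface, level with it; the furniture and walls round the work are solid. World frame = base frame: x ahead of the robot, y to its left, z up, the work surface at z = 0. Lengths are in m, angles in rad, forces in N, time in s.
With the tool pointing down it reaches from about 0.25 to 0.85 m from the base axis. Payload 12.5 kg.
Tool frame: the origin (TCP) lies midway between the tips of the shut fingers; the grasp point (between the pads) lies bot.grip_point_offset behind it (bot.grip_point_offset is the distance from the TCP to the grasp point, in m); z points along the fingers, y is the line along which they close (so a half turn about z gives the same grasp; the last joint's range is limited). The gripper opens to 93 mm and grips with 3 to 60 N. Pads are 15 mm wide; open, the fingers measure 128 mm over their backs; the gripper's body (75 mm by 188 mm) begins 65 mm behind the grasp point.
Start: joints at [-1.403, 0.351, 1.652, -0, 1.139, -0.085], TCP at [0.138, -0.532, 0.219] pointing down, gripper open.
Joint ranges: [-2.75, 2.75], [-0.79, 2.1], [0.01, 2.65], [-1.57, 4.71], [0.07, 3.14], [-2.87, 2.87]. Speed limits (rad/s): [2.22, 2.22, 2.79, 3.14, 3.14, 3.14].

INTERFACE

Orientations are given as a rotation vector (axis times angle).
In Python, from station import bot gives the robot as it stands. Calls block until the motion is done:
- bot.reach(position, orientation): joint-space move of the TCP to a pose.
- bot.move_straight(position, orientation=None, velocity=0.15): straight line of the TCP; orientation=None keeps the orientation; velocity is the mean speed in m/s.
- bot.move_j(angles): joint-space move.
- bot.let_go() and bot.grasp(newtons=None): open the fingers fully, or close them until they stop; newtons is the grip in N (None keeps the last).
- bot.wait(seconds).
- bot.ik(position, orientation): joint angles nearest the present ones, or None.
- bot.get_obs(): the state.
- bot.snapshot(name): name is "side" or "top"; returns (picture, depth): 384x512x3 uint8, red, green, blue; 384x512 float32, m along the optical axis (not along the pixel's ray), 0 where there is no reading.
- bot.get_calibration(name): a dict with "fov_y" (degrees; the focal length in pixels is half the picture's height over the tangent of half this angle, whatever the lens; pixels are square), "cx", "cy" (the principal point, pixels), "xyz" and "attitude" of the camera in the world. Camera axes: x right, y up, looking along -z (the intrinsics and any distortion apply to the point x, -y, -z); pixel columns grow to the right and rows downward; lengths in m; the calibration is good to about 2 mm. A picture is of the moment at which its call begins. get_calibration takes no time and is no camera call.
A pose or a line that the arm cannot do raises bot.MotionError and nothing moves.
- bot.close_job(): hands the job in; it is judged then, once.
The state is a dict: "time_s": time; "joints": joint angles; "qvel": joint speeds; "joint_efforts": joint torques, N m; "position": TCP position; "orientation": TCP orientation; "wrist_force": force on the tool from outside, world axes, zero at the start; "torque": the same for the moment, N m; "grip_width": opening from 0.0 (shut) to 1.0 (fully open); "gripper_force": force on a finger pad.
Only numpy, scipy, OpenCV 4.12 (cv2) and the standard library are available. Lean on these libraries where they do the work, as an engineer would, in place of code of your own. Each camera call takes 0.05 s, during which the arm holds its last target. There are 200 camera calls.

## Working session

There is one attempt and no reset: what is moved stays moved. The work goes in short steps, each a Python script; the robot and the scene stay as the last script left them, time stands still between calls to the robot, and variables do not carry over. Pictures are saved under pics/ and viewed, at most 14 in all, crops included, and the job is handed in when it is done.

```bash
ls; mkdir -p pics; python3 - <<'E'
from station import bot
import cv2
for n in("top","side"):
    p,d=bot.snapshot(n); cv2.imwrite(f"pics/{n}0.png",p[:,:,::-1]); print(n,bot.get_calibration(n), d.min(),d.max())
o=bot.get_obs(); print(o, bot.grip_point_offset)
E
```

```text
pics
top {'fov_y': 44.82429031679828, 'cx': 251.38758052589898, 'cy': 186.72734825375318, 'xyz': array([0.45913482, 0.01702262, 1.53132218]), 'attitude': array([ 0.02835745, -0.05453207, -1.5839771 ])} 0.0 2.3523424
side {'fov_y': 51.24593958709069, 'cx': 258.294437338008, 'cy': 193.3941523606602, 'xyz': array([0.2274715 , 1.07014064, 0.73727387]), 'attitude': array([ 0.20304192, -1.44487268, -2.49200295])} 0.0 3.0246003
{'time_s': 0.1, 'joints': array([-1.40262629e+00,  3.51182316e-01,  1.65233262e+00, -5.71352806e-06,
        1.13909756e+00, -8.45901497e-02]), 'qvel': array([-0.00114711, -0.00225943, -0.00035613,  0.00049922,  0.00062825,
       -0.00050576]), 'joint_efforts': array([ 1.61174754e-03, -4.98026919e+01, -2.85704648e+01,  7.00677442e-02,
        2.38651555e-02, -2.43442685e-05]), 'position': array([ 0.13752124, -0.53222267,  0.21816573]), 'orientation': array([-3.11552630e+00, -3.95854042e-01,  7.50445986e-05]), 'wrist_force': array([0.20138415, 0.06329718, 0.282825  ]), 'torque': array([ 0.00676061, -0.03521149, -0.02231368]), 'gripper_force': 0.0, 'grip_width': 1.0000150630384028} 0.0188
```

View pics/top0.png

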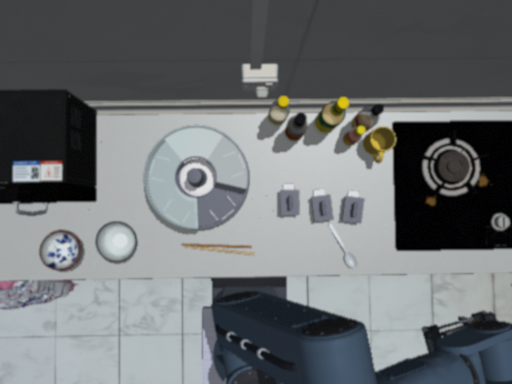

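View pics/side0.png

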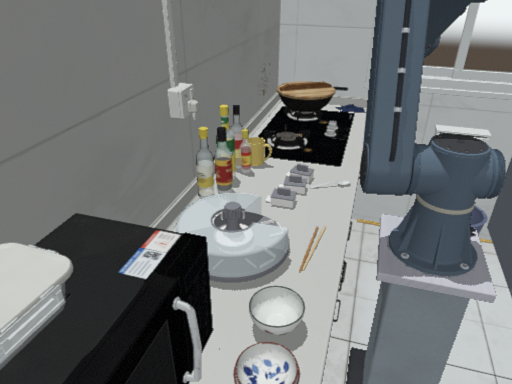

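The top view shows three boxes near (289,202), (320,207) and (352,208), tongues up. The rack is at about (197,178), with a dark open sector at its lower right.

```bash
cat > h.py <<'E'
import numpy as np, cv2
from scipy.spatial.transform import Rotation as R
from station import bot
def cam(n):
    c=bot.get_calibration(n); return c,192/np.tan(np.radians(c["fov_y"]/2)),R.from_rotvec(c["attitude"]).as_matrix()
def ray(n,uv,z):
    c,f,M=cam(n); uv=np.atleast_2d(np.asarray(uv,float))
    d=np.c_[(uv[:,0]-c["cx"])/f,-(uv[:,1]-c["cy"])/f,-np.ones(len(uv))]@M.T
    return c["xyz"]+d*((z-c["xyz"][2])/d[:,2])[:,None]
def proj(n,P):
    c,f,M=cam(n); q=(np.atleast_2d(P)-c["xyz"])@M
    return np.c_[c["cx"]+f*q[:,0]/-q[:,2],c["cy"]-f*q[:,1]/-q[:,2]]
def cloud(n,d):
    c,f,M=cam(n); v,u=np.mgrid[:384,:512]
    return np.stack([(u-c["cx"])/f*d,-(v-c["cy"])/f*d,-d],-1)@M.T+c["xyz"]
E
python3 - <<'E'
from h import *
p,d=bot.snapshot("top"); P=cloud("top",d)
a=cv2.resize(p[115:240,135:260],None,fx=4.8,fy=4.8,interpolation=cv2.INTER_CUBIC)
cv2.imwrite("pics/c1.png",a[:,:,::-1])
b=cv2.resize(p[170:240,260:380],None,fx=6,fy=6,interpolation=cv2.INTER_CUBIC)
cv2.imwrite("pics/c2.png",b[:,:,::-1])
for u,v in[(289,202),(320,207),(352,208),(195,178),(300,240),(175,150),(215,205),(225,205),(118,242)]: print((u,v),P[v,u].round(4),p[v,u])
E
```

```text
(289, 202) [ 0.4867 -0.127   0.0527] [87 90 99]
(320, 207) [ 0.4696 -0.2283  0.0357] [56 58 64]
(352, 208) [ 0.4649 -0.3287  0.0479] [51 53 59]
(195, 178) [0.5603 0.1611 0.1452] [109 113 125]
(300, 240) [ 0.3629 -0.1655  0.0041] [182 186 186]
(175, 150) [0.6519 0.2277 0.0928] [186 199 200]
(215, 205) [0.4807 0.1093 0.0328] [111 116 127]
(225, 205) [0.4803 0.0772 0.0314] [111 116 127]
(118, 242) [0.3654 0.427  0.0044] [217 224 224]
```

View pics/c1.png

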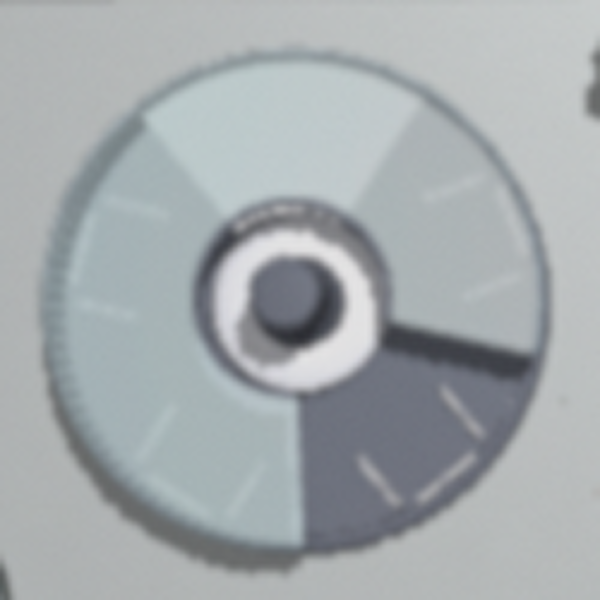

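View pics/c2.png

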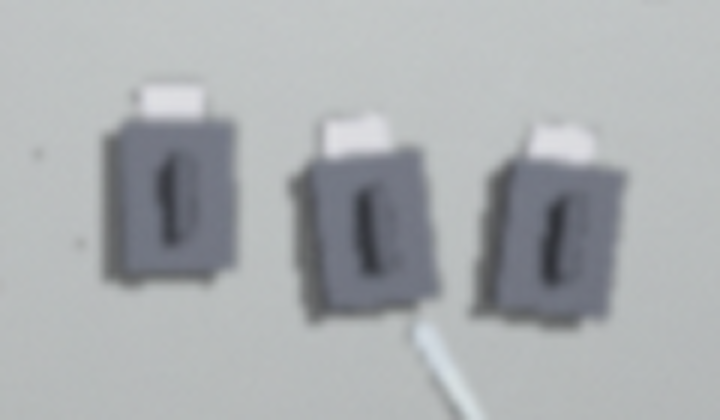

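The crop shows the white shutter sector at the back and the opening at the lower right, its edges running straight down and right. That puts bay 3 at the opening and the rack yaw near 37°. Next I measure the boxes and the rack.

```bash
cat >> h.py <<'E'
def boxes(p,show=False):
    """lid rectangles in the top picture -> list of (x,y,yaw,len,wid)"""
    g=p.astype(int); m=((g.sum(2)<345)&(np.ptp(g,2)<30)).astype(np.uint8)
    uu,vv=np.meshgrid(range(512),range(384)); W=ray("top",np.c_[uu.ravel(),vv.ravel()],0.036).reshape(384,512,3)
    m[(W[...,0]<.33)|(W[...,0]>.68)|(W[...,1]>0.0)|(W[...,1]<-.46)]=0
    out=[]
    for c in cv2.findContours(m,cv2.RETR_EXTERNAL,cv2.CHAIN_APPROX_NONE)[0]:
        if not 350<cv2.contourArea(c)<1100: continue
        q=ray("top",c[:,0],0.036)[:,:2]*1000
        (cx,cy),(w,h),a=cv2.minAreaRect(q.astype(np.float32))
        if w<h: w,h,a=h,w,a+90
        u,v=c[:,0].mean(0); a=np.radians(a)
        # tongue end: brighter-than-table white patch 52 mm from the centre
        pr=[proj("top",[cx/1e3+s*.054*np.cos(a),cy/1e3+s*.054*np.sin(a),.006])[0].round().astype(int) for s in(1,-1)]
        if g[pr[1][1],pr[1][0]].sum()>g[pr[0][1],pr[0][0]].sum(): a+=np.pi
        out.append((cx/1e3,cy/1e3,(a+np.pi)%(2*np.pi)-np.pi,w,h))
    return out
E
python3 - <<'E'
from h import *
p,d=bot.snapshot("top"); P=cloud("top",d); g=p.astype(int)
for b in boxes(p): print("box",np.round(b,4))
Z=P[...,2]
# fins by depth
for b in boxes(p):
    r=np.hypot(P[...,0]-b[0],P[...,1]-b[1]); m=(r<.045)&(Z>.048); print("fin",m.sum(),P[m].mean(0).round(4)); 
    q=(P[m][:,:2]-P[m][:,:2].mean(0)); w,V=np.linalg.eigh(q.T@q); print(np.degrees(np.arctan2(V[1,1],V[0,1])))
# knob
m=(Z>.125)&(np.hypot(P[...,0]-.56,P[...,1]-.16)<.08); ys,xs=np.nonzero(m); print("knob top depth",m.sum(),P[m].mean(0))
mk=m.astype(np.uint8); c=max(cv2.findContours(mk,0,2)[0],key=len); (u,v),rr=cv2.minEnclosingCircle(c); print("px",u,v,rr,ray("top",[[u,v],[xs.mean(),ys.mean()]],.146))
# outer circle: roof points
m=(Z>.08)&(Z<.115)&(np.hypot(P[...,0]-.56,P[...,1]-.16)<.2)
c=max(cv2.findContours(m.astype(np.uint8),0,1)[0],key=cv2.contourArea)
q=ray("top",c[:,0],.1); C=np.array([.562,.161]); ang=np.degrees(np.arctan2(*(q[:,:2]-C).T[::-1]))%360; rad=np.hypot(*(q[:,:2]-C).T)
s=rad>.145; ss=s&((ang<170)|(ang>265))
A=np.c_[2*q[ss,:2],np.ones(ss.sum())]; x=np.linalg.lstsq(A,(q[ss,:2]**2).sum(1),rcond=None)[0]; print("roof circle",x[:2],np.sqrt(x[2]+x[:2]@x[:2]))
s=(rad<.145)&(rad>.075); print("edges",np.c_[ang[s],rad[s]*1e3].round(1)[::3].tolist())
# side camera knob
p2,d2=bot.snapshot("side"); P2=cloud("side",d2); m=(P2[...,2]>.12)&(np.hypot(P2[...,0]-.56,P2[...,1]-.16)<.06); print("side knob",m.sum(),P2[m].mean(0),P2[m].max(0),P2[m].min(0))
for b in boxes(p):
    r=np.hypot(P2[...,0]-b[0],P2[...,1]-b[1]); m=(r<.045)&(P2[...,2]>.05); print("sfin",m.sum(),P2[m].mean(0).round(4),P2[m].min(0).round(4),P2[m].max(0).round(4))
E
```

```text
knob top depth 199 [0.56873381 0.16340652 0.14404474]
px 194.07142639160156 175.35714721679688 8.184833526611328 [[0.56817504 0.16368568 0.146     ]
 [0.5685752  0.16320784 0.146     ]]
roof circle [0.56822667 0.16325273] 0.16045163119209824
edges [[180.1, 142.6], [180.1, 133.5], [180.2, 124.3], [180.2, 115.1], [180.3, 106.0], [180.4, 96.8], [178.4, 87.6], [178.3, 78.4], [261.4, 79.0], [260.2, 88.5], [261.1, 97.7], [260.2, 107.3], [259.4, 116.9], [258.7, 126.5], [259.4, 135.6]]
side knob 223 [0.56704016 0.17607611 0.1384417 ] [0.59305017 0.19274451 0.14840667] [0.54626042 0.14763412 0.12019437]
```

```bash
python3 - <<'E'
from h import *
p,d=bot.snapshot("top"); g=p.astype(int); P=cloud("top",d)
print(g.sum(2)[190:228:2,276:304:2]); print((P[190:228:2,276:304:2,2]*1000).round().astype(int))
# bay marks on the open floor
C=np.array([.5683,.1633]); uu,vv=np.meshgrid(range(512),range(384)); W=ray("top",np.c_[uu.ravel(),vv.ravel()],0.04).reshape(384,512,3)
r=np.hypot(W[...,0]-C[0],W[...,1]-C[1]); a=np.degrees(np.arctan2(W[...,1]-C[1],W[...,0]-C[0]))%360
s=(r>.09)&(r<.158)&(a>190)&(a<250)
sm=g.sum(2); print(np.percentile(sm[s],[10,50,80,90,95,99]))
m=(s&(sm>np.median(sm[s])+60)).astype(np.uint8)
n,L,st,ce=cv2.connectedComponentsWithStats(m)
for i in range(1,n):
    if st[i,4]<5: continue
    q=W[L==i][:,:2]; c=q.mean(0); w,V=np.linalg.eigh(np.cov((q-c).T)); print(st[i,4],c.round(4),"r",np.hypot(*(c-C)).round(4),"ang",(np.degrees(np.arctan2(*(c-C)[::-1]))%360).round(2),"dir",(np.degrees(np.arctan2(V[1,1],V[0,1]))%180).round(1),"len",2*np.sqrt(3*w[1]))
E
```

```text
[[574 569 468 410 437 452 449 450 452 416 430 463 561 583]
 [537 429 360 363 365 371 368 370 372 367 369 410 552 578]
 [512 322 334 366 366 364 351 357 367 368 369 417 552 581]
 [512 322 332 370 363 352 268 316 340 365 369 421 556 577]
 [513 320 327 364 363 281 217 321 324 364 367 420 556 575]
 [509 322 317 364 357 252 203 322 324 365 368 401 540 575]
 [514 320 315 363 359 251 208 317 323 366 368 389 536 571]
 [509 321 307 361 364 299 203 315 306 363 363 382 536 572]
 [508 321 303 361 363 324 208 315 312 361 363 380 533 574]
 [513 322 302 362 367 324 205 299 329 364 362 390 539 571]
 [509 324 299 359 362 333 247 318 354 363 363 386 539 568]
 [510 324 299 355 360 360 356 360 359 362 361 391 538 568]
 [507 324 303 346 345 347 348 347 347 345 386 434 545 570]
 [519 391 328 316 361 380 381 378 375 359 501 557 563 565]
 [558 551 509 496 541 551 552 551 546 526 563 569 564 567]
 [560 563 565 567 568 563 562 565 566 560 565 562 566 565]
 [559 562 561 565 563 565 563 563 563 561 563 567 564 565]
 [560 561 563 563 560 563 560 561 560 560 562 564 564 567]
 [559 559 558 563 563 561 558 560 558 
[... 970 characters left out ...]

 [  -1    1    4   -1   -4   -4    3   -4    3    4    1   -2   -3    1]
 [   0    1   -3   -1    1   -2    7    0   -2   -5    2   -4    2    2]
 [  -1    3    1   -4    3   -2    1    2    3    1    2   -1   -1   -1]
 [   7    4   -5   -4   -5   -1   -7   -3   -6   -1    2   -1    4    0]
 [   1   -8    3   -3    0   -1    0   -1   -5   -3   -8   -2    3   -1]
 [  -8   -2    3    7   -2    1    2    1    1    0   -6   -5    2    7]]
[335.   353.   364.   407.   442.   474.08]
24 [0.4943 0.0575] r 0.1291 ang 235.02 dir 39.6 len 0.04285861787975763
31 [0.4513 0.0691] r 0.1502 ang 218.86 dir 130.3 len 0.05083441686734189
24 [0.4498 0.1142] r 0.1282 ang 202.52 dir 39.0 len 0.03815880994093773
```

```bash
python3 - <<'E'
s=open('h.py').read()
a=s.index("    g=p.astype(int); m="); b=s.index("    uu,vv")
s=s[:a]+"    g=p.astype(int); Z=cloud('top',d)[...,2]; m=((Z>.02)&(Z<.075)).astype(np.uint8); m=cv2.morphologyEx(m,cv2.MORPH_CLOSE,np.ones((3,3),np.uint8))\n"+s[b:]
s=s.replace("def boxes(p,show=False)","def boxes(p,d)").replace("""        if w<h: w,h,a=h,w,a+90
        u,v=c[:,0].mean(0); a=np""","""        if w<h: w,h,a=h,w,a+90
        a=np""").replace("W[...,1]>0.0)","W[...,1]>-.02)")
open('h.py','w').write(s)
E
python3 - <<'E'
from h import *
B=[]
for _ in range(3):
    p,d=bot.snapshot("top"); 
    for b in boxes(p,d): print(np.round(b,4), np.degrees(b[2]))
C=np.array([.5683,.1633]); 
g=p.astype(int)
b=boxes(p,d)
# tongue white blobs
for x,y,a,w,h in b: print(g[tuple(proj("top",[x+.054*np.cos(a),y+.054*np.sin(a),.006])[0].round().astype(int)[::-1])])
# ik checks
def ori(yaw,t): return (R.from_euler('z',yaw)*R.from_euler('y',t)*R.from_euler('x',np.pi)).as_rotvec()
for yaw in np.radians([39,39-180]):
  for t in(0,.26):
    for k in (0,.25): print(bot.ik([C[0]-.12*np.cos(.68),C[1]-.12*np.sin(.68),.1+k],ori(yaw,t if abs(yaw)<1 else -t)))
for a in(-40,0,40,80,120): print(a,bot.ik([*C,.118],ori(np.radians(a),0)))
E
```

```text
[ 0.4619 -0.3334 -0.1515 81.2021 64.1128] -8.679183959960938
[ 0.4677 -0.2341  0.1018 81.6038 63.2757] 5.8322200775146396
[ 4.87100e-01 -1.30200e-01 -1.41000e-02  7.71713e+01  6.12048e+01] -0.8103408813477031
[ 0.4619 -0.3334 -0.1515 81.2021 64.0523] -8.679183959960938
[ 0.4677 -0.2341  0.1018 81.6038 63.2757] 5.8322200775146396
[ 4.87100e-01 -1.30200e-01 -1.41000e-02  7.71713e+01  6.12048e+01] -0.8103408813477031
[ 0.4619 -0.3332 -0.1515 81.2021 64.4599] -8.679183959960938
[ 0.4677 -0.234   0.1105 81.6537 63.6296] 6.330706119537362
[ 4.87100e-01 -1.30200e-01 -1.41000e-02  7.71713e+01  6.12048e+01] -0.8103408813477031
[219 220 223]
[218 219 223]
[220 221 225]
[ 8.64602249e-02  4.00679596e-01  1.92575944e+00 -4.44089210e-16
  8.15153619e-01  9.76578143e-01]
[ 8.64602249e-02  1.16131822e-01  1.62697173e+00 -4.44089210e-16
  1.39848911e+00  9.76578143e-01]
[ 0.16008205  0.51142861  1.76669256 -0.14438293  1.09455475  1.13137997]
[ 0.16008205  0.24849814  1.48905402 -0.12845133  1.63035573  1.05713523]
[ 0.08646022  0.4006796   1.92575944  0.          0.81515362 -2.16501451]
[ 0.08646022  0.11613182  1.62697173  0.          1.39848911 -2.16501451]
[ 0.16008205  0.51142861  1.76669256 -0.14438293  1.09455475 -2.01021268]
[ 0.16008205  0.24849814  1.48905402 -0.12845133  1.63035573 -2.08445742]
-40 [ 2.01087628e-01  5.41334950e-01  1.62939629e+00 -4.44089210e-16
  9.70861413e-01  2.47001566e+00]
0 [ 2.01087628e-01  5.41334950e-01  1.62939629e+00 -4.44089210e-16
  9.70861413e-01  1.77188395e+00]
40 [ 2.01087628e-01  5.41334950e-01  1.62939629e+00 -4.44089210e-16
  9.70861413e-01  1.07375225e+00]
80 [0.20108763 0.54133495 1.62939629 0.         0.97086141 0.37562055]
120 [ 2.01087628e-01  5.41334950e-01  1.62939629e+00 -4.44089210e-16
  9.70861413e-01 -3.22511148e-01]
```

```bash
cat >> h.py <<'E'
C=np.array([.5683,.1633]); YAW=np.radians(39.0); AX=np.array([np.cos(YAW),np.sin(YAW)]); FZ=.030; HG=.040
def ori(yaw,t=0): return (R.from_euler('z',yaw)*R.from_euler('y',t)*R.from_euler('x',np.pi)).as_rotvec()
def wf(): return bot.get_obs()["wrist_force"]
def pick(x,y,yaw):
    bot.reach([x,y,.16],ori(yaw)); bot.move_straight([x,y,HG],velocity=.12); bot.grasp(40); o=bot.get_obs()
    print("grip",o["grip_width"]*93,o["gripper_force"],o["wrist_force"].round(1))
    bot.move_straight([x,y,.2],velocity=.2)
def bayp(s,z,t):
    """TCP pose for box origin s from axis, z above bay floor, tilt t"""
    o=C-AX*s+AX*HG*np.sin(t); return [*o,FZ+z+HG*np.cos(t)],ori(YAW,t)
def low(t): return max(.040*np.sin(t),.062*np.sin(t)-.0055*np.cos(t))
def insert():
    t=np.radians(15); bot.reach(*bayp(.132,.13,t)); z=low(t)+.0025
    bot.move_straight(*bayp(.132,z+.03,t),velocity=.12); f0=wf()
    bot.move_straight(*bayp(.132,z,t),velocity=.05); print("down df",(wf()-f0).round(1))
    s=.132; hit=False
    while s>.1025:
        s-=.003 if s>.110 else .001
        bot.move_straight(*bayp(s,z,t),velocity=.03); df=wf()-f0
        if abs(df[:2]@AX)>5 or abs(df[2])>8: hit=True; break
    print("contact" if hit else "no contact",s,"radial",(df[:2]@AX).round(1),"df",df.round(1))
    return s,hit,f0
def swing(tip,f0):
    for dg in(15,12,9,6,3,1.5,0):
        t=np.radians(dg); bot.move_straight(*bayp(tip+.062*np.cos(t)+.0105*np.sin(t),low(t)+(.0015 if dg else .0005),t),velocity=.03)
        df=wf()-f0; print(dg,"radial",(df[:2]@AX).round(1),"df",df.round(1))
def turn(deg,yaw0):
    bot.reach([*C,.2],ori(np.radians(yaw0))); bot.move_straight([*C,.113],velocity=.12); bot.grasp(35); print("knob",bot.get_obs()["grip_width"]*93,wf().round(1))
    q=np.array(bot.get_obs()["joints"]); n=int(np.ceil(abs(deg)/12))
    q0=q.copy()
    for i in range(n): q[5]=q0[5]-np.radians(deg)*(i+1)/n; bot.move_j(q)
    o=bot.get_obs(); print("turned",o["torque"].round(2),o["wrist_force"].round(1)); bot.let_go(); bot.move_straight([*C,.22],velocity=.2); print(bot.get_obs()["time_s"])
def bayangles(tag):
    p,d=bot.snapshot("top"); cv2.imwrite(f"pics/{tag}.png",cv2.resize(p[115:240,135:380],None,fx=3.2,fy=3.2,interpolation=cv2.INTER_CUBIC)[:,:,::-1]); return p,d
E
python3 - <<'E'
from h import *
p,d=bot.snapshot("top"); b=max(boxes(p,d),key=lambda b:b[1]); print(b); pick(*b[:3]); p,d=bayangles("p1")
for e in boxes(p,d): print(np.round(e,3))
s,hit,f0=insert(); print(bot.get_obs()["time_s"])
E
```

```text
(0.48707931518554687, -0.1301777801513672, np.float64(-0.014143116443030124), 77.17134094238281, 61.20476150512695)
grip 11.901289077378596 39.99857425689697 [0.7 1.2 0.1]
[ 0.462 -0.334 -0.135 81.566 64.186]
down df [-1.6 -0.4  0.7]
no contact 0.10199999999999998 radial -0.5 df [-0.4 -0.3  0.7]
11.8167
```

```bash
python3 - <<'E'
from h import *
t=np.radians(15); z=low(t)+.0025; f0=wf()
print(bot.get_obs()["grip_width"]*93)
s=.102
while s>.094:
    s-=.001; bot.move_straight(*bayp(s,z,t),velocity=.02); df=wf()-f0; print(round(s,4),(df[:2]@AX).round(1),df.round(1))
    if abs(df[:2]@AX)>4: break
E
```

```text
11.75971688416877
0.101 -2.1 [-2.2 -0.6  0.6]
0.1 -7.7 [-6.3 -4.5  2.8]
```

```bash
python3 - <<'E'
from h import *
p,d=bot.snapshot("side"); cv2.imwrite("pics/s1.png",cv2.resize(p[150:290,160:320],None,fx=4,fy=4,interpolation=cv2.INTER_CUBIC)[:,:,::-1])
E
```

```text
(no output)
```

View pics/s1.png

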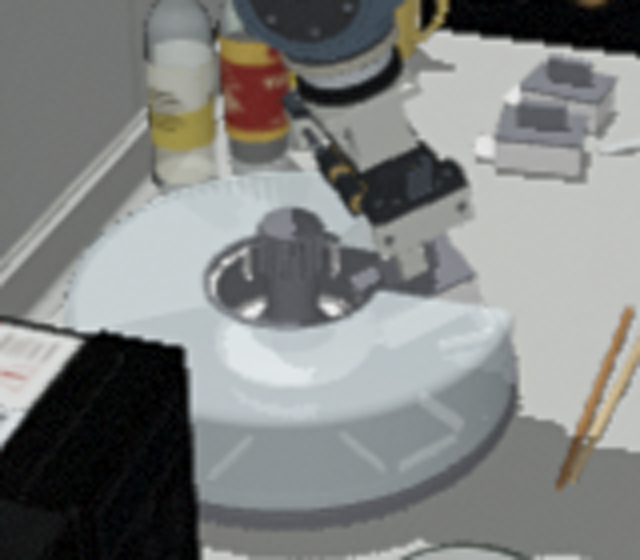

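The tongue end entered and met the hub column at commanded s≈0.1005, about 4 mm past nominal. I'll use that contact as the reference and swing down.

```bash
python3 - <<'E'
from h import *
t=np.radians(15); z=low(t)+.0025; bot.move_straight(*bayp(.1035,z,t),velocity=.02); f0=wf()
swing(.0405,f0); o=bot.get_obs(); print(o["time_s"],o["grip_width"]*93)
E
```

```text
15 radial 0.4 df [ 0.9 -0.4 -0.8]
12 radial 0.4 df [ 0.9 -0.5 -0.6]
9 radial 0.9 df [0.5 0.8 0.4]
6 radial 0.6 df [ 0.3  0.6 -0.2]
3 radial -0.2 df [-0.2 -0.1  0.1]
1.5 radial -0.4 df [-0.3 -0.3 -0.4]
0 radial -0.2 df [ 0.2 -0.6 -0.3]
14.4417 12.054942721683085
```

```bash
python3 - <<'E'
from h import *
bot.let_go(); P=bot.get_obs()["position"]; bot.move_straight([P[0],P[1],.22],velocity=.2)
bot.reach([.45,-.05,.3],ori(0))
p,d=bayangles("p2"); Q=cloud("top",d)
for e in boxes(p,d): print(np.round(e,3))
# seated box: lid plane heights and extent in bay frame
rel=Q[...,:2]-C; s=-rel@AX; l=rel@np.array([-AX[1],AX[0]])
m=(s>.06)&(s<.155)&(abs(l)<.04)&(Q[...,2]>.055)&(Q[...,2]<.078)
print("lid z",Q[m][:,2].mean(),"s",np.percentile(s[m],[1,50,99]),"l",np.percentile(l[m],[1,50,99]))
A=np.c_[s[m],l[m],np.ones(m.sum())]; print("tilt deg",np.degrees(np.linalg.lstsq(A,Q[m][:,2],rcond=None)[0][:2]))
E
```

```text
[ 0.462 -0.333 -0.151 81.202 64.113]
[ 0.468 -0.234  0.102 81.604 63.613]
lid z 0.06567345273749932 s [0.06308046 0.10346802 0.14342233] l [-0.0319232  -0.00123133  0.02874694]
tilt deg [-0.21813925 -0.04469931]
```

View pics/p2.png

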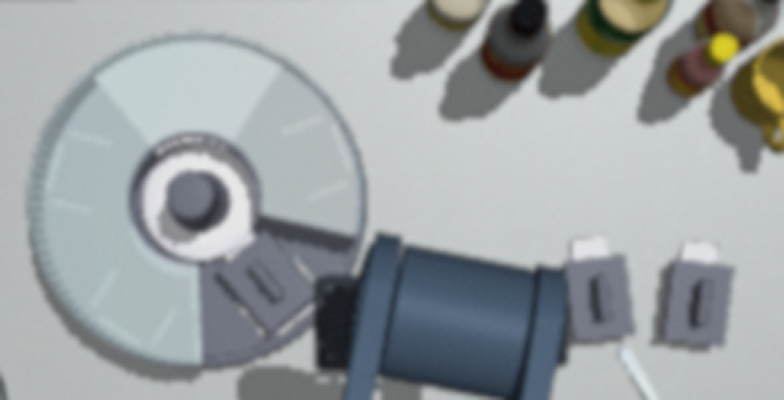

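The box lies flat in bay 3: lid z is 66 mm and tilt about 0. Its tongue is under the lip and its outer end is inside the curb mark. Now I turn the rack +72° to bring bay 2 to the opening.

```bash
sed -i 's/^C=np.array(\[.5683,.1633\])/C=np.array([.5693,.1641])/' h.py; python3 - <<'E'
from h import *
bot.reach([.45,.0,.25],ori(0)); turn(72,3)
p,d=bayangles("p3"); Q=cloud("top",d)
for e in boxes(p,d): print(np.round(e,3))
E
```

```text
knob 44.586824235612255 [-0.7 12.2 -2.1]
turned [0.76 0.35 0.02] [-0.8  5.5  0.5]
23.8917
[ 0.462 -0.333 -0.151 81.202 65.214]
[ 0.468 -0.234  0.102 81.604 63.221]
```

View pics/p3.png

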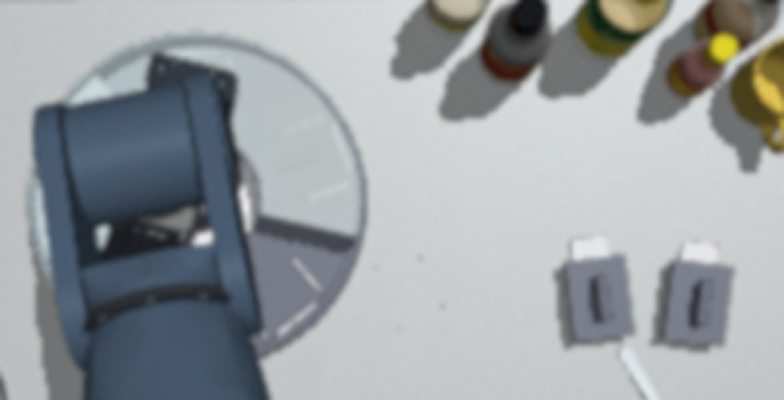

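The rack has turned and an empty bay is at the opening; both remaining boxes are undisturbed at crop (598,300) and (697,302). I'll pick the next box, check the bay angle, and insert.

```bash
sed -i 's/^C=np.array(\[.5693,.1641\])/C=np.array([.5693,.1650])/; s/while s>.1025/while s>.097/' h.py
cat >> h.py <<'E'
def bayyaw(p):
    uu,vv=np.meshgrid(range(512),range(384)); W=ray("top",np.c_[uu.ravel(),vv.ravel()],0.04).reshape(384,512,3)[...,:2]-np.array([.5683,.1633])
    r=np.hypot(W[...,0],W[...,1]); a=np.degrees(np.arctan2(W[...,1],W[...,0]))%360; sm=p.astype(int).sum(2)
    s=(r>.09)&(r<.158)&(a>190)&(a<250); n,L,st,ce=cv2.connectedComponentsWithStats((s&(sm>np.median(sm[s])+60)).astype(np.uint8))
    for i in range(1,n):
        if st[i,4]>8:
            c=W[L==i].mean(0); print("mark",st[i,4],"r",np.hypot(*c).round(4),"ang",(np.degrees(np.arctan2(c[1],c[0]))%360).round(1))
def finish(s,f0):
    t=np.radians(15); bot.move_straight(*bayp(s+.0028,low(t)+.0025,t),velocity=.02); swing(s+.0028-.0626,f0)
    print("grip",bot.get_obs()["grip_width"]*93); bot.let_go(); P=bot.get_obs()["position"]; bot.move_straight([P[0],P[1],.22],velocity=.2)
    bot.reach([.45,-.05,.3],ori(0)); seated()
def seated():
    p,d=bot.snapshot("top"); Q=cloud("top",d); rel=Q[...,:2]-C; s=-rel@AX; l=rel@np.array([-AX[1],AX[0]])
    m=(s>.06)&(s<.155)&(abs(l)<.04)&(Q[...,2]>.055)&(Q[...,2]<.078)
    print("lid z",Q[m][:,2].mean(),"s",np.percentile(s[m],[1,50,99]).round(4),"l",np.percentile(l[m],[1,50,99]).round(4))
    A=np.c_[s[m],l[m],np.ones(m.sum())]; print("tilt deg",np.degrees(np.linalg.lstsq(A,Q[m][:,2],rcond=None)[0][:2]),bot.get_obs()["time_s"])
    for e in boxes(p,d): print(np.round(e,3))
E
python3 - <<'E'
from h import *
bot.reach([.45,-.1,.25],ori(0))
p,d=bot.snapshot("top"); bayyaw(p); b=max(boxes(p,d),key=lambda b:b[1]); print(b)
if abs(b[3]-80)<5 and abs(b[4]-62)<5:
    pick(*b[:3]); p,d=bot.snapshot("top"); bayyaw(p); s,hit,f0=insert()
    if hit and .0985<s<.107: finish(s,f0)
E
```

```text
mark 22 r 0.1273 ang 234.9
mark 26 r 0.1272 ang 202.1
mark 34 r 0.15 ang 217.9
(0.46191552734375, -0.33341848754882814, np.float64(-0.15148033648759807), 81.20214080810547, 64.11276245117188)
grip 11.543949467343623 39.9993234872818 [-0.3  0.3 -0.6]
mark 24 r 0.1277 ang 234.9
mark 26 r 0.1272 ang 202.1
mark 34 r 0.15 ang 217.9
down df [ 0.9 -1.2  1. ]
contact 0.10199999999999998 radial -5.2 df [-3.1 -4.5  3.8]
15 radial 0.0 df [0.  0.  0.5]
12 radial 0.3 df [ 0.7 -0.4  1.6]
9 radial -1.0 df [-0.2 -1.3  1.4]
6 radial 0.5 df [0.7 0.  0.3]
3 radial 0.0 df [ 1.1 -1.3  1.7]
1.5 radial -0.8 df [-0.3 -1.   1.1]
0 radial 0.3 df [ 0.7 -0.3  1.5]
grip 11.511832042559003
lid z 0.06576469403233269 s [0.0653 0.1052 0.1451] l [-0.0318 -0.0016  0.0289]
tilt deg [ 0.01541565 -1.19546975] 41.225
[ 0.468 -0.234  0.102 81.604 63.221]
```

```bash
python3 - <<'E'
from h import *
D=[bot.snapshot("top") for _ in range(12)]; p=D[-1][0]; d=np.median([x[1] for x in D],0); Q=cloud("top",d); rel=Q[...,:2]-C; s=-rel@AX; l=rel@np.array([-AX[1],AX[0]])
m=(s>.07)&(s<.14)&(abs(l+.0015)<.026)&(abs(l+.0015)>.012)&(Q[...,2]>.05)&(Q[...,2]<.08)
A=np.c_[s[m],l[m],np.ones(m.sum())]; x=np.linalg.lstsq(A,Q[m][:,2],rcond=None)[0]; print(m.sum(),Q[m][:,2].mean(),np.degrees(x[:2]),(Q[m][:,2]-A@x).std())
for e in boxes(p,d): print(np.round(e,4))
cv2.imwrite("pics/p4.png",cv2.resize(p[115:240,135:380],None,fx=3.2,fy=3.2,interpolation=cv2.INTER_CUBIC)[:,:,::-1])
E
```

```text
200 0.06579565881908105 [0.04373012 0.06978895] 0.0011025086581965301
[ 0.4677 -0.2345  0.1039 81.6165 62.5008]
```

View pics/p4.png

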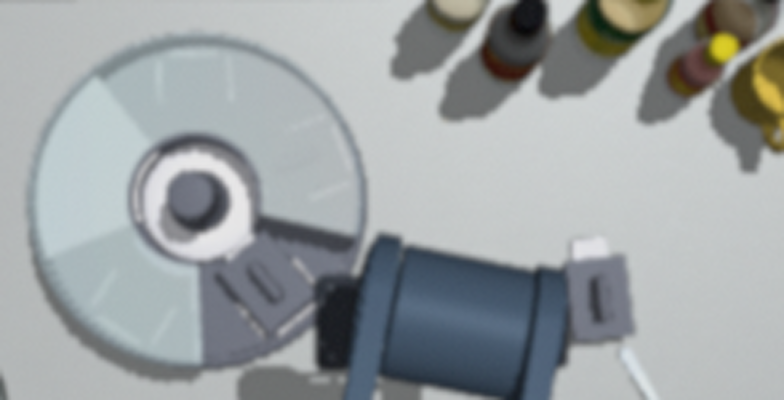

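Box 2 is seated flat and level at crop (262,285), and box 1 shows faintly under the cover at (290,160). One box is left at (598,298). Next I turn again and insert it.

```bash
python3 - <<'E'
from h import *
bot.reach([.45,.0,.25],ori(0)); turn(72,3)
bot.reach([.45,-.05,.25],ori(0)); bot.reach([.40,-.40,.25],ori(0))
p,d=bayangles("p5"); bayyaw(p); B=boxes(p,d); b=max(B,key=lambda b:b[1]); print(B)
if abs(b[3]-80)<5 and abs(b[4]-62)<5:
    pick(*b[:3]); p,d=bot.snapshot("top"); bayyaw(p); s,hit,f0=insert()
    if hit and .0985<s<.107: finish(s,f0)
E
```

```text
knob 44.460768014236976 [-0.2  6.9 -1. ]
turned [0.73 0.21 0.01] [-2.7  5.   0.4]
48.2667
mark 23 r 0.1274 ang 234.5
mark 24 r 0.126 ang 201.7
mark 33 r 0.1501 ang 217.7
[(0.46771978759765626, -0.23428128051757813, np.float64(0.10179144305354937), 81.60382843017578, 62.882328033447266)]
grip 11.787229939258896 39.99851882457733 [ 0.6  0.7 -1.1]
mark 24 r 0.1282 ang 234.3
mark 24 r 0.126 ang 201.7
mark 33 r 0.1501 ang 217.7
down df [-0.5  1.7  1.1]
contact 0.10099999999999998 radial -7.4 df [-5.8 -4.6  4.7]
15 radial 0.7 df [-0.1  1.1  0.5]
12 radial 1.8 df [0.7 2.  0.2]
9 radial 1.0 df [ 0.4  1.2 -0.3]
6 radial 0.8 df [0.4 0.8 0.6]
3 radial 2.1 df [ 1.3  1.6 -0.5]
1.5 radial -0.4 df [-1.   0.7 -0.2]
0 radial -0.5 df [-1.1  0.5  0.5]
grip 11.730959302361898
lid z 0.06569111031838273 s [0.0645 0.1049 0.1448] l [-0.0318 -0.0021  0.0289]
tilt deg [0.42137236 0.08937289] 66.475
```

View pics/p5.png

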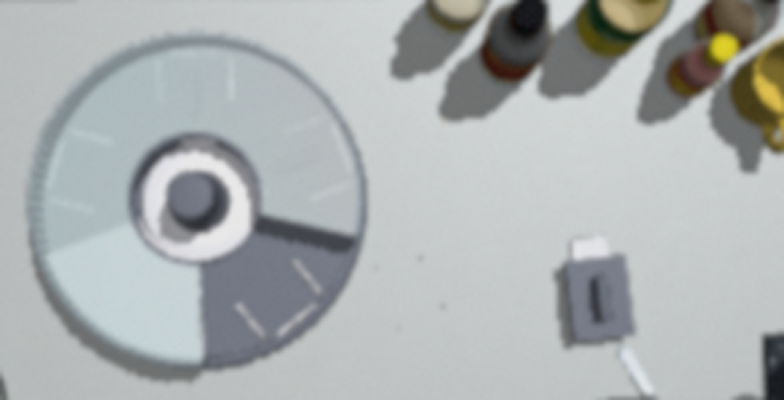

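All three boxes are in, and no fourth showed in either view. In p5 the shutter sits next to the opening at crop (130,300), so I turn once more to close it.

```bash
python3 - <<'E'
from h import *
bot.reach([.45,.0,.25],ori(0)); turn(73.5,3)
bot.reach([.45,-.05,.25],ori(0)); bot.reach([.40,-.40,.25],ori(0)); bot.wait(.5)
p,d=bot.snapshot("top"); cv2.imwrite("pics/p6.png",cv2.resize(p[90:290,20:420],None,fx=2,fy=2,interpolation=cv2.INTER_CUBIC)[:,:,::-1])
# shutter sector edges: colour against angle at r=120 mm on z .095
a=np.radians(np.arange(160,280,2)); pts=np.c_[.5683+.12*np.cos(a),.1633+.12*np.sin(a),np.full(len(a),.095)]
uv=proj("top",pts).round().astype(int); print(p.astype(int).sum(2)[uv[:,1],uv[:,0]].tolist())
E
```

```text
knob 44.41531477200579 [ 0.2  6.  -1.4]
turned [-0.78  0.68 -0.06] [-5.6 -2.6  5. ]
73.0833
[545, 546, 543, 549, 561, 570, 556, 548, 551, 561, 552, 317, 350, 530, 691, 690, 689, 688, 688, 689, 689, 689, 689, 689, 687, 689, 689, 687, 690, 688, 689, 689, 689, 689, 689, 689, 688, 689, 689, 688, 689, 689, 687, 689, 687, 686, 689, 683, 614, 590, 567, 552, 551, 552, 552, 550, 553, 579, 578, 559]
```

View pics/p6.png

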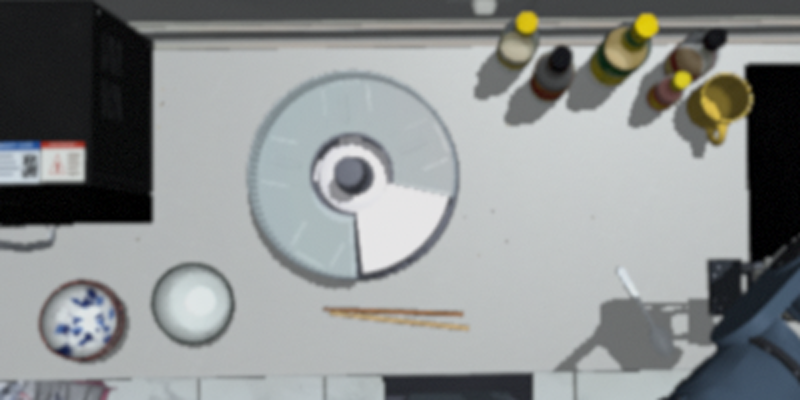

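The shutter fills the opening, but a dark sliver shows on its left, so it may sit a degree or two off. I'll compare its edges with the earlier, known index angles.

```bash
python3 - <<'E'
from h import *
def edges(im,x0,y0,f,a0,a1,z):
    sm=cv2.imread(im).astype(np.float32).sum(2); A=np.radians(np.arange(a0,a1,.5)); prof=0
    for r in np.arange(.09,.140,.005):
        uv=proj("top",np.c_[.5683+r*np.cos(A),.1633+r*np.sin(A),np.full(len(A),z)]); uv=((uv-[x0,y0]+.5)*f-.5).astype(np.float32)
        prof=prof+cv2.remap(sm,uv[None,:,0],uv[None,:,1],1)[0]/10
    g=np.gradient(cv2.GaussianBlur(prof[None],(0,0),1.5)[0]); i=np.argsort(-abs(g)); out=[]
    for k in i:
        if all(abs(k-j)>8 for j in out): out.append(k)
        if len(out)==5: break
    return [(a0+.5*k,round(float(g[k]),1)) for k in out]
for z in(.09,.1):
    print("top0 (shutter nominal",218.8-216,")",edges("pics/top0.png",0,0,1,-60,60,z))
    print("p4 (nominal",218.5-144,")",edges("pics/p4.png",135,115,3.2,20,130,z))
    print("p5 (nominal",218.1-72,")",edges("pics/p5.png",135,115,3.2,90,178,z))
    print("p6",edges("pics/p6.png",20,90,2,165,275,z))
E
```

```text
top0 (shutter nominal 2.8000000000000114 ) [(np.float64(-32.5), 8.3), (np.float64(39.5), -8.2), (np.float64(-57.5), 2.1), (np.float64(-53.0), -1.7), (np.float64(56.5), 1.5)]
p4 (nominal 74.5 ) [(np.float64(38.5), 9.0), (np.float64(110.5), -8.7), (np.float64(21.5), -1.3), (np.float64(128.0), 0.6), (np.float64(50.5), 0.3)]
p5 (nominal 146.1 ) [(np.float64(109.5), 9.1), (np.float64(95.0), -1.3), (np.float64(149.0), 0.4), (np.float64(175.5), 0.3), (np.float64(90.5), 0.3)]
p6 [(np.float64(185.0), 60.0), (np.float64(180.5), -38.4), (np.float64(255.5), -14.2), (np.float64(260.0), -5.3), (np.float64(176.0), 2.8)]
top0 (shutter nominal 2.8000000000000114 ) [(np.float64(39.5), -8.4), (np.float64(-33.5), 8.3), (np.float64(-58.0), 2.1), (np.float64(-53.5), -1.8), (np.float64(57.0), 1.6)]
p4 (nominal 74.5 ) [(np.float64(38.5), 9.3), (np.float64(111.0), -8.7), (np.float64(21.5), -1.1), (np.float64(128.5), 0.3), (np.float64(82.0), 0.2)]
p5 (nominal 146.1 ) [(np.float64(110.0), 9.1), (np.float64(95.5), -1.4), (np.float64(91.0), 0.7), (np.float64(176.0), 0.4), (np.float64(149.5), 0.3)]
p6 [(np.float64(185.5), 60.2), (np.float64(181.0), -39.1), (np.float64(255.5), -14.3), (np.float64(260.0), -4.7), (np.float64(176.5), 2.9)]
```

The trailing edge should sit at 183° but is at 185.2°, so the rack is about 2.3° past its index. I'll nudge it back.

```bash
cat > fix.py <<'E'
from h import *
import sys
bot.reach([.45,.0,.25],ori(0)); turn(float(sys.argv[1]),40)
bot.reach([.45,-.05,.25],ori(0)); bot.reach([.40,-.40,.25],ori(0)); bot.wait(.5)
p,d=bot.snapshot("top"); sm=p.astype(np.float32).sum(2); A=np.radians(np.arange(165,275,.5)); prof=0
for r in np.arange(.09,.14,.005):
    uv=proj("top",np.c_[.5683+r*np.cos(A),.1633+r*np.sin(A),np.full(len(A),.095)]).astype(np.float32); prof=prof+cv2.remap(sm,uv[None,:,0],uv[None,:,1],1)[0]/10
g=np.gradient(cv2.GaussianBlur(prof[None],(0,0),1.5)[0]); print("trailing edge",165+.5*g.argmax(),g.max(),"cover edge",165+.5*g.argmin(),bot.get_obs()["time_s"])
E
python3 fix.py -2.5
```

```text
knob 43.93833208729463 [-3.7  4.1  1.2]
turned [ 0.03  0.04 -0.04] [-0.4  1.1  0.8]
81.8333
trailing edge 183.5 37.478912 cover edge 255.5 84.6833
```

```bash
python3 - <<'E'
from station import bot
print(bot.close_job())
E
```

```text
the job is handed in; nothing more can be done
None
```

The three boxes on the worktop are each seated flat in a bay of their own (3, 2 and 1), the shutter closes the opening to within about 0.5° of its index, and the mug and bowl were not touched; the job is handed in, verdict not shown.

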